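Feel the cuvette gap of an opened bench analyser with a feeler blade

ROBOT

A 7-joint arm with a two-finger parallel gripper is mounted at the origin on the work surface. World frame = base frame: x ahead of the robot, y to its left, z up, the work surface at z = 0. Lengths are in mm, angles in rad, forces in N, time in s.
With the tool pointing down it reaches from about 425 to 875 mm from the base axis. Payload 8.4 kg.
Tool frame: the origin (TCP) lies on the centre line of the jaws, within the pads' length; the fingertips stand 8 mm ahead of it and the grasp point (between the pads) lies 11 mm behind it; z points along the fingers, y is the line along which they close (so a half turn about z gives the same grasp; the last joint's range is limited). The gripper opens to 87 mm and grips with 3 to 60 N. Pads are 19 mm wide; open, the fingers measure 117 mm over their backs; the gripper's body (75 mm by 190 mm) begins 51 mm behind the grasp point.
Start: joints at [-0.099, 0.333, 0.04, 1.465, -0.013, 1.343, -0.059], TCP at [649.972, -0.012, 230.546] pointing down, gripper open.
Joint ranges: [-2.58, 2.58], [-0.38, 2.09], [-1.3, 1.39], [0.25, 2.4], [-1.5, 4.64], [0.08, 2.09], [-2.65, 2.65]. Speed limits (rad/s): [2.22, 2.22, 2.79, 2.79, 3.14, 3.14, 3.14].

INTERFACE

Orientations are given as a unit quaternion [w, x, y, z].
In Python, from bench import manip, monitor, get_image, get_calibration gives the robot as it stands (manip), with the cameras as plain functions and the readings (monitor).
- The arm moves only by the tool drive_effector, called after "Request:" as name(argument=value, ...) on one line, values as JSON. Schema: {"type":"object","properties":{"ticks":{"type":"array","items":{"type":"array","items":{"type":"array","items":{"type":"number"},"minItems":6,"maxItems":6},"minItems":1,"maxItems":8},"minItems":1,"maxItems":1},"finger_gap":{"type":"number"},"only":{"type":"string"},"quiet":{"type":"boolean"},"lines":{"type":"string"}},"required":["ticks"],"additionalProperties":false}. ticks is a list that holds a single list of rows (three levels of brackets), with 1 to 8 rows, each of 6 numbers: dx, dy, dz in shares of the most that a row can go, 1 being 62.5 mm, then a rotation vector rx, ry, rz in parts of the range, where 1.0 means 4 rad; each row shifts and turns the commanded pose from where the row before left it, along the tool's axes as they then stand; what a row does not reach is not made up. A row lasts 1/8 s, in which the tool goes at most 62.5 mm and 0.188 rad, less where a joint would pass 70% of its speed; a pose out of reach is approached as far as the arm can. finger_gap is the opening from 0.0 (shut) to 1.0 (fully open), set as the call begins (left out keeps the last). The fingers move at their own pace and stop on an object; the grip force is fixed at half the most. Time passes only in rows, so rows that do not move let the fingers close. The tool returns the time, the measured TCP pose, the force, the opening and the grip force at its end. only (a regular expression) keeps the lines of the reply that match it, lines (a string "A,B") keeps lines A to B, and quiet returns only ok. Input that does not fit is refused with a message, and nothing moves.
- monitor.sense(): the state, without advancing time (a new reading comes with each control period).
- get_image(name): name is "scene" or "side" or "wrist"; returns the picture (384x512x3 uint8, red, green, blue); there is no depth.
- get_calibration(name): a dict with "vfov" (degrees; the focal length in pixels is half the picture's height over the tangent of half this angle, whatever the lens; pixels are square), "cx", "cy" (the principal point, pixels), "pose" (4x4, takes a point from camera to world coordinates). Camera axes: x right, y down, z forward; pixel columns grow to the right and rows downward; lengths in mm; the calibration is good to about 2 mm. The wrist camera is an equidistant fisheye: a pixel r from the principal point sees the ray r / f radians off the axis. A picture is of the moment at which its call begins: read the wrist's pose just before it. get_calibration takes no time and is no camera call; for the wrist camera it gives the pose at the moment of the call.
- manip.hand_in(): hands the job in; it is judged then, once.
The state is a dict: "time": time; "joints": joint angles; "joint_vel": joint speeds; "joint_efforts": joint torques, N m; "eef_pos": TCP position; "tcp_rot": TCP orientation; "wrist_force": force on the tool from outside, world axes, zero at the start; "wrist_torque": the same for the moment, N m; "gripper_width": opening from 0.0 (shut) to 1.0 (fully open); "grasp_force": force on a finger pad.
Only numpy, scipy, OpenCV 4.12 (cv2) and the standard library are available. Lean on these libraries where they do the work, as an engineer would, in place of code of your own. Each camera call takes 0.05 s, during which the arm holds its last target. There are 200 camera calls.

TASK

Swing the analyser's probe arm away from the cuvette gap all the way round to its stop, and leave it there. Then take the feeler blade (the gauge with the flat rectangular handle) out of the gauge stand and slide it straight down between the two upright gap plates, gently, until it drags snugly with its tip more than halfway down the plates but clear of the deck. Finish while still holding it there, gripped and motionless, and leave the other gauges and the things on the table where they are.

Things in the scene. Friction and masses are not known exactly. Their poses are not given: they have to be found in the camera images.
- probe_arm (a joint): hinge of the white probe arm on the analyser's steel post, rad. 0: arm points to the analyser's -x, straight over the gap; grows counter-clockwise from above; stop at 1.57, where it points to the analyser's -y. Starts at 0 to 0.35. Stays where it is left (about 0.15 N m of friction, 1.5 N at the knob).
- probe_hinge (a point): point on the vertical hinge axis of the probe arm, 170 mm above the table; its axes are the analyser's. The arm is 30 mm wide, 160 to 180 mm above the table and reaches 145 mm from this axis; the needle under its end hangs down to 110 mm.
- probe_knob (a point): middle of the top face of the grey round upright finger knob on the arm (16 mm diameter, 35 mm tall, standing on the arm's top face at 180 mm above the table), 110 mm from the hinge axis. Its axes turn with the arm.
- analyser: white bench analyser, cover off, fixed, 310 x 360 mm, deck 80 mm above the table; origin under its centre, x away from the robot. Carries the gap plates (70 mm before its centre), the probe arm on a post (50 mm behind its centre), a round black cuvette carousel towards +y (top 106 mm above the table) and a 130 mm high rear housing along its far edge.
- gap (a point): cuvette gap between two upright aluminium plates, each 40 mm long (x) and 52 mm tall: the point to aim the blade's middle at, level with their top edges, 132 mm above the table. Axes as the analyser's; y runs across the gap. Both plates ride on a carriage that floats up to 7 mm either way along y against a weak spring (0.2 N per mm), so they centre themselves on the blade; this point moves along.
- sprung_plate (a joint): opening of the +y gap plate, which is sprung against the -y plate, m: 0 at rest (gap 1 mm), grows towards +y; 0.002 with the 3 mm blade between them; stop at 0.008. Spring 4 N at 0, 5 N at 0.002. Over their top 14 mm both plates' faces flare outwards at 25 degrees (mouth 14 mm wide); below, to the deck 52 mm down, they are parallel.
- feeler: feeler blade, about 90 g: black flat handle 40 (x) x 14 (y) x 45 (z) mm, under it a steel blade 20 (x) x 3 (y) x 60 mm. Origin at the centre of the handle's underside, z up. Blade hangs in one of the stand's slots, handle rests on the stand's top, 80 mm above the table, its x along the stand's x. In the gap its y lies along the gap's y, either way round.
- blade_tip (a point): tip of the feeler blade, 60 mm below the feeler's origin, same axes; in the parallel part of the gap the plates grip it and it drags with about 4 to 8 N
- pin_gauge_a: pin gauge to leave alone: round black handle 22 mm diameter, 45 mm tall, 5 mm pin below; origin at the centre of the handle's underside; in another slot of the stand
- pin_gauge_b: second pin gauge like the first, in the remaining slot; leave alone
- stand: white gauge stand, fixed, 200 (x) x 70 (y) x 80 mm; origin under its centre; three equal slots 26 x 7 mm in its top in a row along its x, 60 mm apart, the middle one at its centre
- tube_rack: black rack of capped blood tubes, fixed, 200 x 90 x 90 mm, origin under its centre; on the other side of the analyser from the stand
- mouse: black computer mouse, loose, 100 x 60 mm, 32 mm tall, origin at its underside; leave alone
- pen: black marker pen lying on the table, loose, about 135 mm long along its x, 15 mm thick; leave alone
- reagent: small reagent bottle, loose, 48 mm diameter, 90 mm tall, origin at its underside; leave alone
- beaker: clear plastic beaker, loose, 64 mm diameter, 85 mm tall, origin at its underside; leave alone

How it is judged (in metres and radians):
On the way, in this order (a step that is already met when the one before it is completed fails the run):
1. the probe arm is swung away from the gap, round to its stop (value of joint probe_arm above 1.25 rad), for 0.2 s.
2. the feeler blade is lifted out of the stand in the gripper (height (world z) of blade_tip above 0.085 m and contact force between feeler and the fingers above 1 N and contact force between feeler and stand below 0.1 N), for 0.2 s.
At the end, for the whole second after the job is handed in: Arm past 1.25 rad; blade upright (0.15 rad), tip 22 to 50.5 mm below the plates' top edges, within 12 mm of the gap's middle along and 3 mm across; sprung plate held open 1 to 4 mm, blade on plates over 2 N; fingers hold the handle (over 2 N), blade still (under 10 mm/s) (value of joint probe_arm above 1.25 rad and z of blade_tip in the frame of gap between -0.0505 and -0.022 m and y of blade_tip in the frame of gap between -0.003 and 0.003 m and x of blade_tip in the frame of gap between -0.012 and 0.012 m and angle between feeler's own z axis and vertical below 0.15 rad and value of joint sprung_plate between 0.001 and 0.004 m and contact force between feeler and analyser above 2 N and contact force between feeler and the fingers above 2 N and linear speed of feeler below 0.01 m/s); the arm keeps its last pose, push and grip.
It fails at once if the blade is forced: over 40 N between feeler and analyser (contact force between feeler and analyser above 40 N).
It fails at once if another gauge is moved by more than 30 mm (distance of any of pin_gauge_a, pin_gauge_b from where it was at the start of the episode above 0.03 m).
It fails at once if a thing on the table is moved by more than 40 mm (distance of any of mouse, pen, reagent, beaker from where it was at the start of the episode above 0.04 m).
It also fails if it takes over 58 s, if anything falls off the work surface, if the arm or the gripper's body presses on something with over 40 N, if the wrist force passes 120 N, or if a joint passes its speed limit or range.

## Working session

There is one attempt and no reset: what is moved stays moved. The work goes in short steps, Python scripts to look and compute and a tool call to move; the robot and the scene stay as the last step left them, time stands still between calls to the robot, and variables do not carry over. Pictures are saved under pics/ and viewed, at most 13 in all, crops included, and the job is handed in when it is done.

```bash
ls; mkdir -p pics; cat > h.py <<'E'
import numpy as np,cv2
from bench import manip, monitor, get_image, get_calibration
def pix(cal,P):
    T=np.array(cal["pose"]);p=np.linalg.inv(T)@np.r_[P,1];f=192/np.tan(np.radians(cal["vfov"])/2)
    return cal["cx"]+f*p[0]/p[2],cal["cy"]+f*p[1]/p[2]
def ray(cal,u,v,fish=False):
    T=np.array(cal["pose"]);f=192/np.tan(np.radians(cal["vfov"])/2)
    x,y=u-cal["cx"],v-cal["cy"]
    if fish:
        r=np.hypot(x,y);t=r/f;d=np.array([x/r*np.sin(t),y/r*np.sin(t),np.cos(t)])
    else: d=np.array([x/f,y/f,1])
    return T[:3,3],T[:3,:3]@d
def atz(cal,u,v,z,fish=False):
    o,d=ray(cal,u,v,fish);return (o+d*(z-o[2])/d[2]).round(1)
E
python3 - <<'E'
from h import *
s=monitor.sense();print(s)
for n in("scene","side","wrist"):
    c=get_calibration(n);print(n,c)
    im=get_image(n);cv2.imwrite(f"pics/{n}0.png",cv2.resize(im[:,:,::-1],(800,600),interpolation=cv2.INTER_CUBIC))
    np.save(f"pics/{n}0.npy",im)
E
```

```text
bench.py
pics
{'time': 0.0, 'joints': array([-0.09919761,  0.33391475,  0.03986402,  1.46625757, -0.01342452,
        1.34329689, -0.05848877]), 'joint_vel': array([ 2.94146766e-04, -2.65037598e-03, -7.62318587e-04,  2.92316455e-04,
       -3.72546693e-05,  4.53944013e-05,  1.09599641e-04]), 'joint_efforts': array([ 1.06989024e-03, -6.56351209e+01,  1.33598529e+00, -4.03798449e+01,
       -5.97442500e-02,  4.47441044e-02,  1.62792835e-04]), 'eef_pos': array([ 6.49549161e+02, -1.51285443e-02,  2.29663341e+02]), 'tcp_rot': array([-5.39519363e-04,  7.07108147e-01,  7.07104957e-01, -5.97904753e-04]), 'wrist_force': array([-0.06709663,  0.56544835,  0.31370477]), 'wrist_torque': array([ 0.01280004, -0.0771656 ,  0.02727711]), 'grasp_force': 0.0, 'gripper_width': 0.9980397352539091}
scene {'vfov': 48.55501654341815, 'cx': 261.150428948686, 'cy': 194.76208011502015, 'pose': array([[-1.92187423e-01,  7.04037547e-01, -6.83663021e-01,
         1.43113158e+03],
       [ 9.81269152e-01,  1.47251661e-01, -1.24208695e-01,
         1.73358581e+02],
       [ 1.32229307e-02, -6.94728782e-01,
[... 300 characters left out ...]
9e+02],
       [-5.65408476e-01,  5.06665360e-01, -6.50848268e-01,
         5.83617165e+02],
       [-1.31746265e-02, -7.94534756e-01, -6.07075738e-01,
         6.94466798e+02],
       [ 0.00000000e+00,  0.00000000e+00,  0.00000000e+00,
         1.00000000e+00]])}
wrist {'vfov': 65.70646984690485, 'cx': 258.15335754140443, 'cy': 190.40752850015343, 'pose': array([[ 9.99999535e-01,  6.15156634e-04, -7.42281889e-04,
         6.50437701e+02],
       [ 3.62186983e-04, -9.53281586e-01, -3.02082915e-01,
         8.38755045e+01],
       [-8.93431965e-04,  3.02082506e-01, -9.53281365e-01,
         3.83920045e+02],
       [ 0.00000000e+00,  0.00000000e+00,  0.00000000e+00,
         1.00000000e+00]])}
```

View pics/scene0.png

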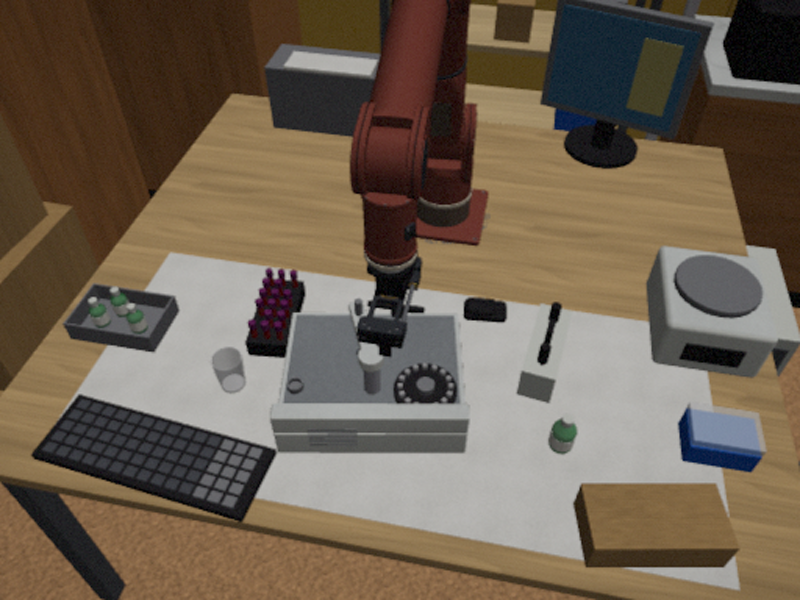

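View pics/side0.png

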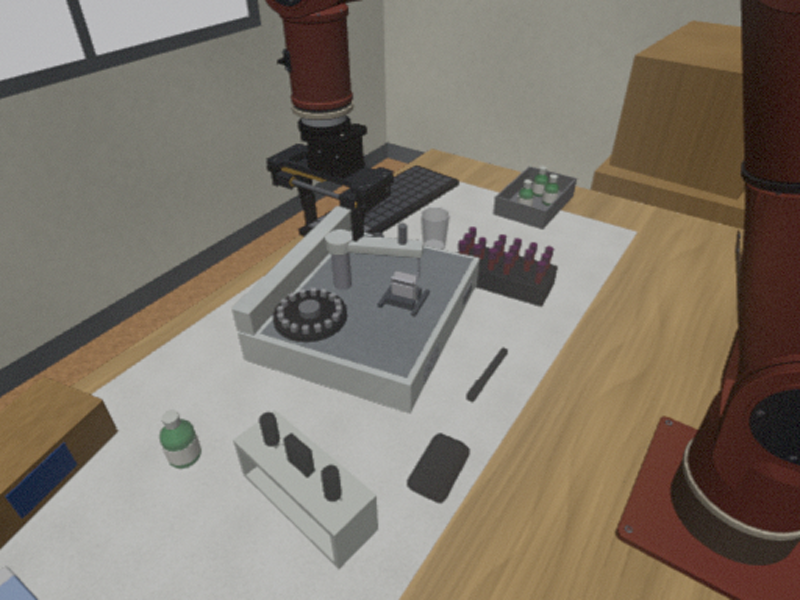

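View pics/wrist0.png

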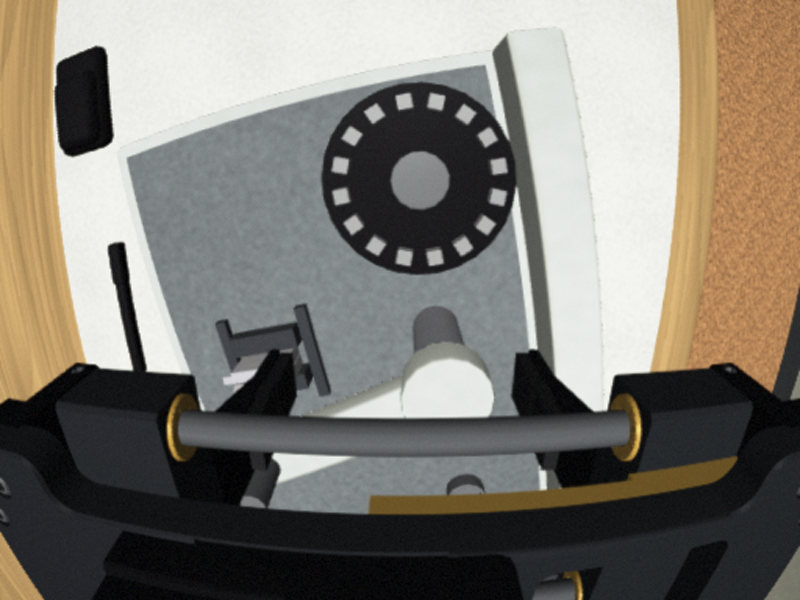

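Scene/side/wrist show: analyser ahead of the robot, arm knob at side(403,227), hinge cap (341,238), plates (404,285), carousel (310,308). The stand is to +y with the feeler in the middle slot at (298,452) and pins at (269,416) and (331,470). Mouse (438,467), pen (488,375).

```bash
python3 - <<'E'
from h import *
k=1/1.5625
S=get_calibration("side");W=get_calibration("wrist");C=get_calibration("scene")
for n,u,v,z in [("knobtop",403,226,215),("hinge top?",341,238,185),("hinge top190",341,238,190),("arm end",421,249,170),("carousel hub",310,303,115),("pinfar",269,416,125),("pinnear",331,468,125),("feeler",298,442,125),("stand c1",235,440,80),("stand c2",338,563,80),("stand c3",377,492,80),("stand c4",275,408,80),("mouse",438,467,20),("pen1",503,352,10),("pen2",472,396,10),("plates top",404,277,132),("beaker",434,214,85),("deck front corner +y",412,385,90),("front -y",479,258,90),("reagent",171,416,90)]:
    print("side",n,atz(S,u*k,v*k,z))
for n,u,v,z in [("carousel",420,180,110),("hingetop",447,387,185),("deck corner f",125,152,90),("deck corner r",487,55,90),("front edge low",195,395,90),("plate",265,365,132),("post base",435,325,120),("rear h",565,30,130),("rearh2",600,260,130)]:
    print("wrist",n,atz(W,u*k,v*k,z,True))
for n,u,v,z in [("rear top R",467,405,130),("rear top L",276,408,130),("hinge",371,352,185),("carousel",426,383,110),("stand",552,335,80),("feeler",549,330,125),("knob",359,303,215)]:
    print("scene",n,atz(C,u*k,v*k,z))
E
```

```text
side knobtop [566.3 -76.1 215. ]
side hinge top? [660.1 -27.5 185. ]
side hinge top190 [654.8 -21.5 190. ]
side arm end [541.  -92.6 170. ]
side carousel hub [651.3  72.5 115. ]
side pinfar [532.  286.5 125. ]
side pinnear [415.7 302.1 125. ]
side feeler [473.2 296.  125. ]
side stand c1 [573.2 317.9  80. ]
side stand c2 [354.8 369.4  80. ]
side stand c3 [370.4 274.8  80. ]
side stand c4 [567.5 247.9  80. ]
side mouse [346.9 165.7  20. ]
side pen1 [ 376.3 -103.    10. ]
side pen2 [373.2  16.   10. ]
side plates top [549.5 -53.4 132. ]
side beaker [ 658.4 -332.8   85. ]
side deck front corner +y [425.6 111.8  90. ]
side front -y [ 496.5 -229.9   90. ]
side reagent [669.4 343.4  90. ]
wrist carousel [660.   69.1 110. ]
wrist hingetop [671.6 -24.9 185. ]
wrist deck corner f [454.   98.2  90. ]
wrist deck corner r [702.5 149.8  90. ]
wrist front edge low [487.6 -89.3  90. ]
wrist plate [564.5 -40.  132. ]
wrist post base [669.6 -17.3 120. ]
wrist rear h [740.5 160.2 130. ]
wrist rearh2 [767.4  26.9 130. ]
scene rear top R [710.6 155.2 130. ]
scene rear top L [ 786.8 -182.7  130. ]
scene hinge [668.2 -32.9 185. ]
scene carousel [661.3  71.3 110. ]
scene stand [460.7 306.4  80. ]
scene feeler [489.9 294.1 125. ]
scene knob [578.7 -76.8 215. ]
```

```bash
python3 - <<'E'
import numpy as np,cv2
a=np.load("pics/side0.npy")[120:240,180:340]
b=np.load("pics/side0.npy")[250:370,140:260]
c=cv2.resize(a,(800,600),interpolation=cv2.INTER_CUBIC)
cv2.imwrite("pics/c1.png",c[:,:,::-1])
cv2.imwrite("pics/c2.png",cv2.resize(b,(600,600),interpolation=cv2.INTER_CUBIC)[:,:,::-1])
E
```

```text
(no output)
```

View pics/c1.png

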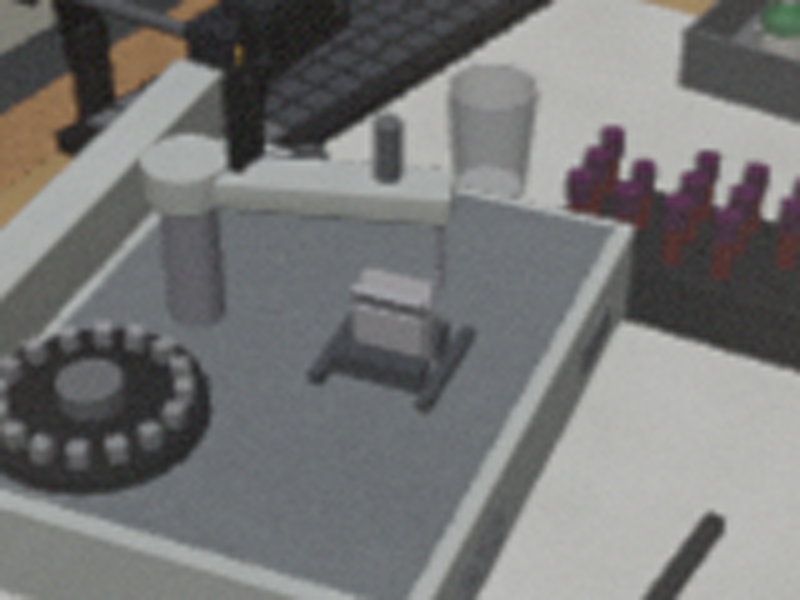

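View pics/c2.png

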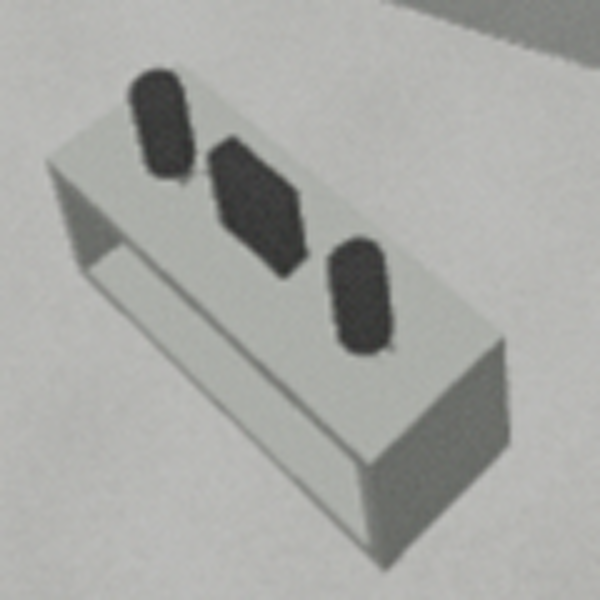

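Crops: knob top (389,120) and hinge cap (184,155), plates with a dark gap line at about (390,302). The second crop shows the stand corners (47,160),(370,463),(505,340),(183,65) and the feeler handle's top centre about (253,172). Fitting poses.

```bash
python3 - <<'E'
from h import *
from scipy.optimize import least_squares
k=1/1.5625
S=get_calibration("side");C=get_calibration("scene");W=get_calibration("wrist")
cr=lambda x,y,o:(o[0]+x/5,o[1]+y/5)
A=(180,120);B=(140,250)
def R(t):return np.array([[np.cos(t),-np.sin(t)],[np.sin(t),np.cos(t)]])
# stand
obs=[(cr(47,160,B),(100,35,80)),(cr(370,463,B),(-100,35,80)),(cr(505,340,B),(-100,-35,80)),(cr(183,65,B),(100,-35,80)),(cr(253,172,B),(0,0,125)),(cr(168,172,B),(60,0,80)),(cr(363,345,B),(-60,0,80))]
def f(p):
    r=[]
    for (uv,l) in obs:
        w=R(p[2])@np.array(l[:2])+p[:2]
        r+=list(np.array(pix(S,[*w,l[2]]))-uv)
    return r
q=least_squares(f,[473,300,0.1],loss='soft_l1');print("stand",q.x,np.round(f(q.x),1))
# analyser: x,y (hinge), yaw, arm ang, knob pts
def g(p):
    h=p[:2];kn=h+R(p[2]+p[3])@np.array([-110,0]);e=h+R(p[2]+p[3])@np.array([-145,0])
    cen=h-R(p[2])@np.array([50,0])
    L=lambda x,y:cen+R(p[2])@np.array([x,y])
    r=[]
    def a(cam,uv,P):r.extend(np.array(pix(cam,P))-np.array(uv))
    a(S,cr(389,120,A),[*kn,215]);a(S,cr(388,180,A),[*kn,180]);a(S,cr(194,315,A),[*h,80])
    a(S,cr(450,208,A),[*(h+R(p[2]+p[3])@np.array([-145,0])),174])
    a(C,(467*k,405*k),[*L(155,180),130]);a(C,(276*k,408*k),[*L(155,-180),130])
    a(C,(359*k,301*k),[*kn,215]);a(C,(371*k,390*k),[*h,80])
    return r
q=least_squares(g,[668,-30,.22,.22],loss='soft_l1');p=q.x;print("hinge",p,np.round(g(p),1))
print("knob",p[:2]+R(p[2]+p[3])@[-110,0],"end",p[:2]+R(p[2]+1.57)@[-110,0],"gap",p[:2]+R(p[2])@[-120,0])
h=ray(W,447*k,387*k,True);print(atz(W,447*k,387*k,190,True))
E
```

```text
stand [ 4.70530179e+02  3.00399225e+02 -1.46682126e-01] [-0.4  0.1 -0.2  1.7  0.2  0.1 -0.6 -0.3 -0.4  0.7  0.8 -1.9  0.6 -1.4]
hinge [ 6.69283852e+02 -3.38796616e+01  3.13244563e-01  8.76284496e-02] [-0.3  0.3 -0.  -0.2  0.9 -1.3  0.7 -2.5  4.9  1.7 -1.  11.7  0.9 -1.2
  0.5 -2. ]
knob [568.00457736 -76.80411372] end [ 703.09667003 -138.55388633] gap [555.12319847 -70.85729343]
[671.1 -22.1 190. ]
```

The rows are not in the units I measure in: shifts go in shares of 62.5 mm and turns go in shares of 4 rad. I convert before sending: -27 mm is -0.432, -26 mm is -0.416, 0.188 rad is 0.047.

Request:
drive_effector(ticks=[[[-0.416, -0.432, -0.096, 0, 0, 0], [-0.416, -0.432, 0, 0, 0, 0], [-0.4, -0.432, 0, 0, 0, 0], [0, 0, 0, 0, 0, 0.047], [0, 0, 0, 0, 0, 0.047], [0, 0, 0, 0, 0, 0.047], [0, 0, 0, 0, 0, 0.047], [0, 0, 0, 0, 0, 0.047]]], finger_gap=0.5)

```text
time: 1.15
eef_pos: [568.8, -77.0, 236.3]
tcp_rot: [-0.0, 0.951, 0.308, -0.0]
wrist_force: [-0.2, 0.7, 0.2]
gripper_width: 0.502
grasp_force: 0.0
```

Request:
drive_effector(ticks=[[[0, 0, 0, 0, 0, 0.047], [0, 0, 0, 0, 0, 0]]])

```text
time: 1.4
eef_pos: [568.8, -76.9, 236.3]
tcp_rot: [-0.0, 0.975, 0.222, -0.0]
wrist_force: [-0.7, -0.5, -0.4]
gripper_width: 0.498
grasp_force: 0.0
```

```bash
python3 - <<'E'
from h import *
k=1/1.5625
c=get_calibration("wrist");im=get_image("wrist");np.save("pics/w1.npy",im)
cv2.imwrite("pics/w1.png",cv2.resize(im[:,:,::-1],(800,600),interpolation=cv2.INTER_CUBIC))
np.save("pics/w1c.npy",c,allow_pickle=True)
E
```

```text
(no output)
```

View pics/w1.png

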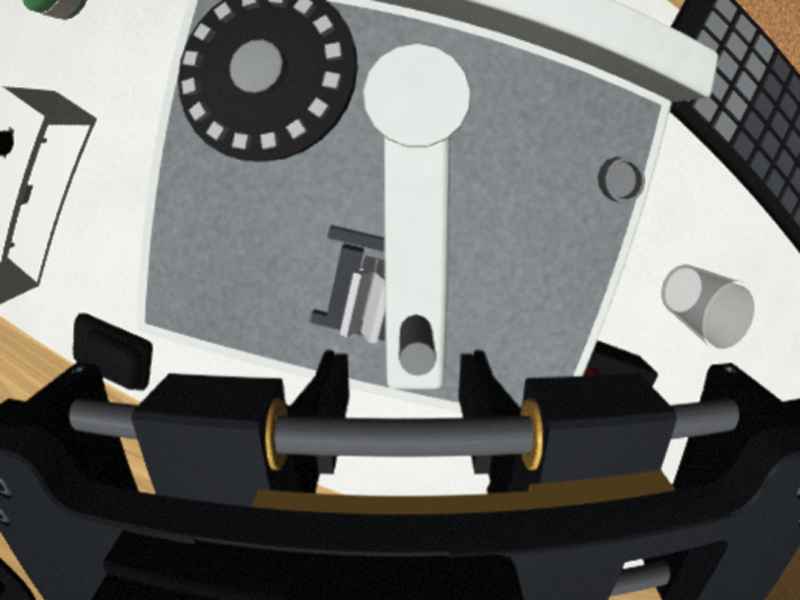

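Knob top at (417,358), cleanly centred between the fingers; hinge cap at (417,95); plates at about (362,290).

```bash
python3 - <<'E'
from h import *
k=1/1.5625
c=np.load("pics/w1c.npy",allow_pickle=True).item()
for n,u,v,z in [("knob",417,358,215),("cap",417,95,190),("carousel",257,66,110),("fr+y",145,323,90),("rear -y",668,103,90),("fr-y",580,375,90),("front pt",385,372,90),("plates",362,290,132),("rail1a",330,232,90),("rail1b",385,243,90)]: print(n,atz(c,u*k,v*k,z,True))
E
```

```text
knob [573.4 -81.  215. ]
cap [670.8 -34.4 190. ]
carousel [659.5  65.5 110. ]
fr+y [453.8  89.8  90. ]
rear -y [ 769.8 -187.8   90. ]
fr-y [ 561.4 -230.    90. ]
front pt [502.4 -94.1  90. ]
plates [564.7 -52.2 132. ]
rail1a [578.9 -18.5  90. ]
rail1b [587.7 -54.5  90. ]
```

Converted, 15 mm is 0.24, 14 mm is 0.224, -0.13 rad is -0.0325.

Request:
drive_effector(ticks=[[[0, 0, 0.24, 0, 0, 0], [0, 0, 0.24, 0, 0, 0], [0, 0, 0.16, 0, 0, 0], [0.016, 0.224, 0, 0, 0, -0.0325], [0.016, 0.224, 0, 0, 0, -0.0325], [0.016, 0.224, 0, 0, 0, -0.0325], [0.016, 0.224, 0, 0, 0, -0.0325], [0.016, 0.224, 0, 0, 0, -0.0325]]])

```text
time: 2.45
eef_pos: [616.8, -126.8, 195.5]
tcp_rot: [-0.001, 0.852, 0.523, -0.001]
wrist_force: [-2.9, -1.0, 0.4]
gripper_width: 0.502
grasp_force: 1.1
```

Request:
drive_effector(ticks=[[[0.016, 0.224, 0, 0, 0, -0.0325], [0.016, 0.224, 0, 0, 0, -0.0325], [0.016, 0.224, 0, 0, 0, -0.0325], [0.016, 0.224, 0, 0, 0, -0.0325], [0.016, 0.224, 0, 0, 0, -0.0325], [0, 0, 0, 0, 0, 0]]])

```text
time: 3.2
eef_pos: [685.8, -135.9, 195.3]
tcp_rot: [-0.001, 0.643, 0.766, -0.0]
wrist_force: [-0.0, 0.0, 0.2]
gripper_width: 0.501
grasp_force: 0.0
```

Converted, 6 mm is 0.096, -0.05 rad is -0.0125.

Request:
drive_effector(ticks=[[[0, 0.096, 0, 0, 0, -0.0125], [0, 0.096, 0, 0, 0, -0.0125], [0, 0, 0, 0, 0, 0]]])

```text
time: 3.58
eef_pos: [697.1, -133.6, 196.0]
tcp_rot: [-0.0, 0.605, 0.797, -0.0]
wrist_force: [0.1, 0.1, -0.7]
gripper_width: 0.498
grasp_force: 0.0
```

Request:
drive_effector(ticks=[[[0, 0.064, 0, 0, 0, -0.0075], [0, 0.064, 0, 0, 0, -0.0075], [0, 0, 0, 0, 0, 0]]])

```text
time: 3.95
eef_pos: [704.1, -131.8, 196.2]
tcp_rot: [-0.001, 0.579, 0.815, -0.001]
wrist_force: [-5.3, -1.2, 0.7]
gripper_width: 0.497
grasp_force: 2.9
```

```bash
python3 - <<'E'
from h import *
get_image("side")
im=get_image("side")[110:230,180:340];cv2.imwrite("pics/s2.png",cv2.resize(im[:,:,::-1],(800,600),interpolation=cv2.INTER_CUBIC))
E
```

```text
(no output)
```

View pics/s2.png

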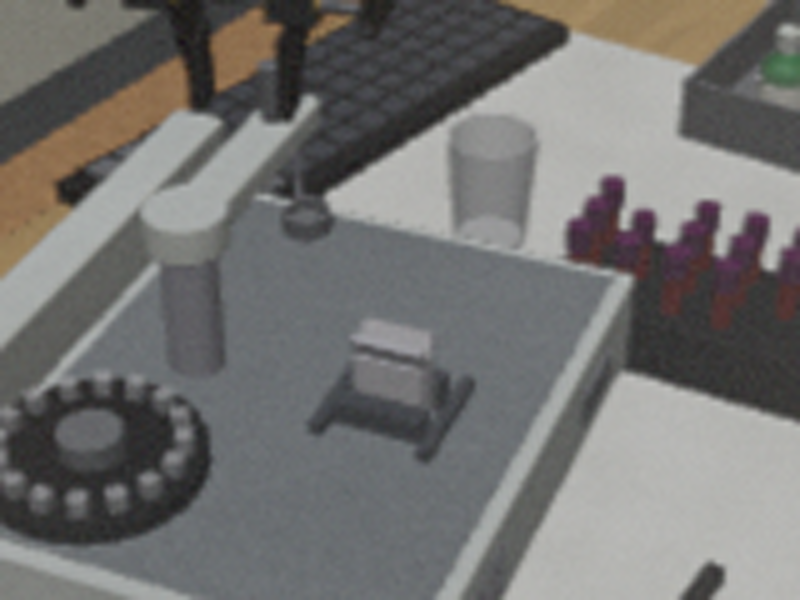

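Arm at its stop, pointing along the rear housing, gap exposed at about (392,340) in the crop. Backing off, raising, and moving to look at the gap from above.

Converted, -40 mm is -0.64, 36 mm is 0.576, -0.188 rad is -0.047.

Request:
drive_effector(ticks=[[[0, -0.112, 0, 0, 0, 0], [0, 0, -0.48, 0, 0, 0], [0, 0, -0.64, 0, 0, 0], [0.576, -0.384, 0, 0, 0, 0], [0.576, -0.384, 0, 0, 0, 0], [0.576, -0.384, 0, 0, 0, 0], [0, 0, 0, 0, 0, -0.047], [0, 0, 0, 0, 0, -0.047]]], finger_gap=1.0)

```text
time: 5.05
eef_pos: [594.8, -54.7, 267.4]
tcp_rot: [0.001, 0.414, 0.91, 0.0]
wrist_force: [-0.3, -0.1, 0.1]
gripper_width: 1.0
grasp_force: 0.0
```

Request:
drive_effector(ticks=[[[0, 0, 0, 0, 0, -0.047], [0, 0, 0, 0, 0, -0.047], [0, 0, 0, 0, 0, -0.047], [0, 0, 0, 0, 0, -0.047], [0, 0, 0, 0, 0, -0.047], [0, 0, 0, 0, 0, -0.0435], [0, 0, 0, 0, 0, 0]]])

```text
time: 5.92
eef_pos: [595.0, -55.3, 266.9]
tcp_rot: [0.001, -0.125, 0.992, 0.0]
wrist_force: [-0.6, 0.2, -0.2]
gripper_width: 1.002
grasp_force: 0.0
```

```bash
python3 - <<'E'
from h import *
k=1/1.5625
print(monitor.sense()["joints"])
c=get_calibration("wrist");im=get_image("wrist");np.save("pics/w3.npy",im)
cv2.imwrite("pics/w3.png",cv2.resize(im[:,:,::-1],(800,600),interpolation=cv2.INTER_CUBIC))
np.save("pics/w3c.npy",c,allow_pickle=True)
E
```

```text
[ 0.17007396  0.21922575 -0.18024797  1.53697223  0.03949606  1.38788727
  1.80748207]
```

View pics/w3.png

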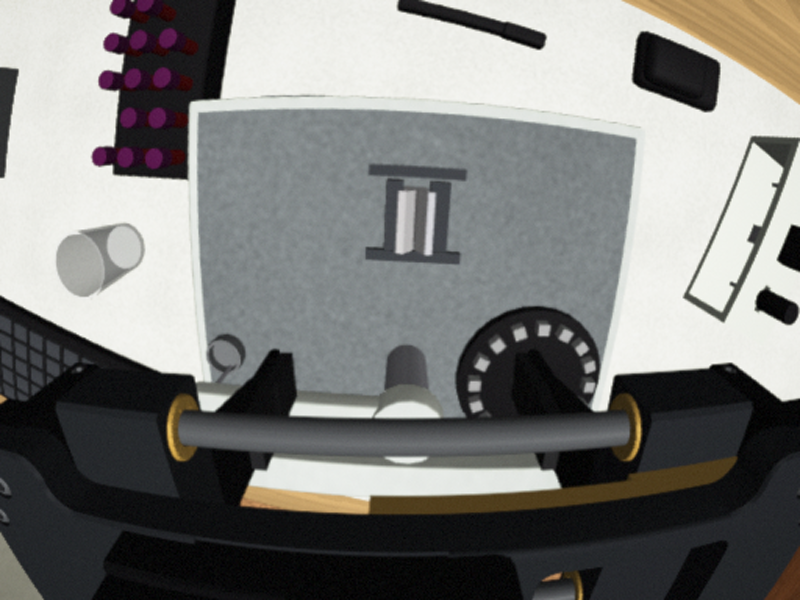

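Wrist view: plates at (395–450, 190–252), the bright/dark strips being the flare and gap; the arm is out of the way. I'll read the strip edges numerically.

```bash
python3 - <<'E'
from h import *
im=cv2.cvtColor(np.load("pics/w3.npy"),cv2.COLOR_RGB2GRAY)
c=np.load("pics/w3c.npy",allow_pickle=True).item();print(c["cx"],c["cy"])
print("    ",*range(244,292))
for v in range(112,172,4): print(v,*im[v,244:292])
E
```

```text
258.15335754140443 190.40752850015343
     244 245 246 247 248 249 250 251 252 253 254 255 256 257 258 259 260 261 262 263 264 265 266 267 268 269 270 271 272 273 274 275 276 277 278 279 280 281 282 283 284 285 286 287 288 289 290 291
112 96 96 98 99 88 85 88 89 84 84 85 86 85 83 83 82 79 75 77 77 77 76 72 72 73 70 70 70 69 71 72 71 71 73 69 70 68 69 71 69 70 71 70 70 69 71 70 69
116 136 134 129 88 71 70 69 66 67 69 68 70 71 74 103 131 136 138 132 131 136 139 137 132 133 135 135 133 134 132 131 86 70 74 70 66 65 67 75 79 79 92 93 99 118 134 134 134
120 132 133 120 75 71 72 66 70 73 69 71 69 69 69 81 93 94 94 94 92 94 96 95 94 96 96 97 99 102 113 106 71 60 67 67 66 68 70 69 68 65 66 66 70 90 136 136 132
124 132 133 123 80 72 71 72 72 71 75 115 182 207 211 208 199 186 182 182 183 180 154 109 87 93 95 95 90 94 120 179 206 209 203 165 98 73 69 67 69 68 68 69 75 111 132 135 135
128 132 131 123 80 72 71 70 68 71 78 123 190 209 209 209 200 186 182 182 183 179 146 95 88 92 94 93 94 95 123 185 209 213 209 156 91 70 69 69 68 70 68 71 77 122 128 128 129
132 128 123 95 69 70 70 70 71 70 80 137 2
[... 979 characters left out ...]
116 132 139 137 136 132
156 121 89 69 68 69 71 68 72 91 156 209 214 212 207 193 185 185 184 185 171 136 95 95 94 97 92 94 118 176 213 218 211 173 88 70 69 69 70 69 69 71 83 121 139 144 136 134 133
160 64 62 62 65 65 62 55 65 101 168 209 214 214 208 191 183 178 178 158 110 62 66 85 91 94 91 102 146 195 218 216 202 153 79 67 65 68 66 67 70 69 80 98 109 119 125 121 121
164 70 66 69 71 69 71 69 73 70 69 69 68 69 71 71 68 70 69 69 69 69 70 69 70 70 72 71 75 77 79 80 77 73 72 70 74 72 71 69 73 70 73 72 70 74 73 72 69
168 134 135 140 142 138 133 134 134 134 138 136 135 133 135 131 135 136 136 133 133 133 128 127 124 129 132 130 121 120 117 118 114 108 106 104 101 94 92 91 92 90 87 81 80 83 78 77 77
```

```bash
python3 - <<'E'
from h import *
im=cv2.GaussianBlur(cv2.cvtColor(np.load("pics/w3.npy"),cv2.COLOR_RGB2GRAY),(1,3),0).astype(float)
c=np.load("pics/w3c.npy",allow_pickle=True).item()
L=[];Rr=[]
for v in range(125,160):
    r=im[v]
    i=next(i for i in range(255,270) if r[i]>=197>r[i+1]);L.append(i+(r[i]-197)/(r[i]-r[i+1]))
    j=next(j for j in range(266,280) if r[j]<153<=r[j+1]);Rr.append(j+(153-r[j])/(r[j+1]-r[j]))
v=np.arange(125,160);l=np.polyfit(v,L,1);r=np.polyfit(v,Rr,1);m=(l+r)/2
a=atz(c,np.polyval(m,122),122,132,True);b=atz(c,np.polyval(m,162),162,132,True);print(l,r,a,b,(a+b)/2)
d=b-a;print(np.hypot(d[0],d[1]),np.arctan2(d[1],d[0]),"mouth",np.linalg.norm(atz(c,np.polyval(l,142),142,132,True)-atz(c,np.polyval(r,142),142,132,True)))
E
```

```text
[-4.70103165e-02  2.65143730e+02] [-6.57594109e-02  2.81769382e+02] [534.6 -62.1 132. ] [573.7 -54.2 132. ] [554.15 -58.15 132.  ]
39.89009902218847 0.19936212565297334 mouth 13.727709204379293
```

Gap at (554.2, −58.2), yaw 0.20, length 39.9 and mouth 13.7 as they should be. On to the stand.

Converted, 45 mm is 0.72, -2 mm is -0.032.

Request:
drive_effector(ticks=[[[0, 0.72, 0, 0, 0, 0], [0, 0.72, 0, 0, 0, 0], [0, 0.72, 0, 0, 0, 0], [0, 0.72, 0, 0, 0, 0], [0, 0.72, 0, 0, 0, 0], [0, 0.72, 0, 0, 0, 0], [-0.032, 0.72, 0, 0, 0, 0], [-0.032, 0.72, 0, 0, 0, 0]]])

```text
time: 6.98
eef_pos: [509.1, 295.8, 266.9]
tcp_rot: [0.0, -0.123, 0.992, 0.0]
wrist_force: [1.1, -0.0, 0.4]
gripper_width: 0.997
grasp_force: 0.0
```

Request:
drive_effector(ticks=[[[0, 0, 0, 0, 0, 0.0333], [0, 0, 0, 0, 0, 0.0333], [0, 0, 0, 0, 0, 0.033], [0, 0, 0, 0, 0, 0], [0, 0, 0, 0, 0, 0]]])

```text
time: 7.6
eef_pos: [509.5, 294.4, 266.7]
tcp_rot: [0.0, 0.073, 0.997, 0.0]
wrist_force: [-0.1, -0.2, 0.0]
gripper_width: 1.001
grasp_force: 0.0
```

```bash
python3 - <<'E'
from h import *
print(monitor.sense()["joints"])
c=get_calibration("wrist");im=get_image("wrist");np.save("pics/w4.npy",im)
cv2.imwrite("pics/w4.png",cv2.resize(im[30:270,130:390,::-1],(650,600),interpolation=cv2.INTER_CUBIC))
np.save("pics/w4c.npy",c,allow_pickle=True)
E
```

```text
[-0.2760895   0.21733011 -0.38137086  1.55013389  0.0817044   1.38965046
  0.76081791]
```

View pics/w4.png

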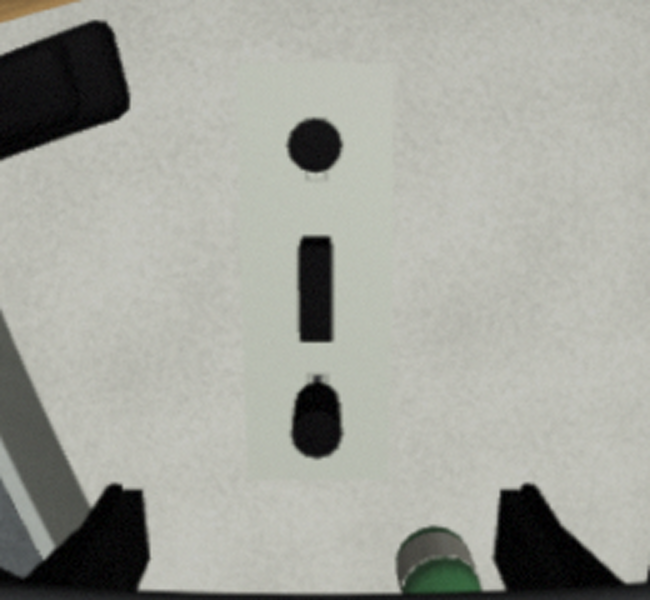

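Handle seen from above at crop (299–333, 237–342), aligned with the tool, between the two round pins.

```bash
python3 - <<'E'
from h import *
c=np.load("pics/w4c.npy",allow_pickle=True).item()
f=lambda u,v,z:atz(c,130+u/2.5,30+v/2.5,z,True)
a,b=f(316,240,125),f(316,342,125);print(a,b,(a+b)/2,np.arctan2(*(b-a)[[1,0]]),np.linalg.norm(b-a))
print(f(299,342,125),f(333,342,125),"pins",f(315,145,125),f(317,432,125),"stand",f(245,60,80),f(396,62,80),f(246,478,80),f(394,484,80))
s=monitor.sense();p=s["eef_pos"];from scipy.spatial.transform import Rotation as Ro
q=s["tcp_rot"];R=Ro.from_quat([q[1],q[2],q[3],q[0]])
print(R.inv().apply(np.r_[((a+b)/2)[:2],94]-p))
E
```

```text
[454.  301.4 125. ] [495.2 295.3 125. ] [474.6  298.35 125.  ] -0.14699038916765747 41.64912964276683
[494.2 288.4 125. ] [496.2 302.2 125. ] pins [416.4 306.5 125. ] [533.9 290.  125. ] stand [370.7 281.2  80. ] [381.5 348.1  80. ] [569.3 248.6  80. ] [583.3 321.6  80. ]
[ 35.12759581  -1.18048518 172.63377034]
```

Converted, 50 mm is 0.8, 45 mm is 0.72.

Request:
drive_effector(ticks=[[[0.56, -0.016, 0, 0, 0, 0], [0, 0, 0.8, 0, 0, 0], [0, 0, 0.8, 0, 0, 0], [0, 0, 0.72, 0, 0, 0], [0, 0, 0.32, 0, 0, 0], [0, 0, 0.112, 0, 0, 0], [0, 0, 0, 0, 0, 0]]])

```text
time: 8.52
eef_pos: [474.9, 298.7, 94.9]
tcp_rot: [0.0, 0.073, 0.997, 0.0]
wrist_force: [0.5, -0.3, 0.7]
gripper_width: 0.999
grasp_force: 0.0
```

Request:
drive_effector(ticks=[[[0, 0, 0, 0, 0, 0], [0, 0, 0, 0, 0, 0], [0, 0, 0, 0, 0, 0], [0, 0, 0, 0, 0, 0], [0, 0, 0, 0, 0, 0], [0, 0, 0, 0, 0, 0]]], finger_gap=0.0)

```text
time: 9.28
eef_pos: [474.8, 298.5, 94.5]
tcp_rot: [-0.0, 0.074, 0.997, 0.0]
wrist_force: [0.2, -0.3, -0.6]
gripper_width: 0.402
grasp_force: 0.0
```

Request:
drive_effector(ticks=[[[0, 0, 0, 0, 0, 0], [0, 0, 0, 0, 0, 0], [0, 0, 0, 0, 0, 0], [0, 0, 0, 0, 0, 0], [0, 0, 0, 0, 0, 0], [0, 0, 0, 0, 0, 0], [0, 0, 0, 0, 0, 0], [0, 0, 0, 0, 0, 0]]])

```text
time: 10.28
eef_pos: [474.7, 298.5, 94.5]
tcp_rot: [-0.0, 0.074, 0.997, -0.0]
wrist_force: [0.2, -0.2, -0.9]
gripper_width: 0.155
grasp_force: 30.0
```

Converted, -40 mm is -0.64, -30 mm is -0.48.

Request:
drive_effector(ticks=[[[0, 0, -0.16, 0, 0, 0], [0, 0, -0.48, 0, 0, 0], [0, 0, -0.64, 0, 0, 0], [0, 0, -0.64, 0, 0, 0], [0, 0, -0.32, 0, 0, 0], [0, 0, 0, 0, 0, 0], [0, 0, 0, 0, 0, 0]]])

```text
time: 11.15
eef_pos: [474.4, 298.2, 233.7]
tcp_rot: [-0.0, 0.074, 0.997, -0.0]
wrist_force: [0.5, -0.7, -1.1]
gripper_width: 0.161
grasp_force: 30.0
```

Request:
drive_effector(ticks=[[[-0.256, -0.656, 0, 0, 0, 0], [-0.272, -0.688, 0, 0, 0, 0], [-0.272, -0.688, 0, 0, 0, 0], [-0.272, -0.688, 0, 0, 0, 0], [-0.272, -0.688, 0, 0, 0, 0], [-0.272, -0.688, 0, 0, 0, 0], [-0.272, -0.688, 0, 0, 0, 0], [-0.208, -0.672, 0, 0, 0, 0]]])

```text
time: 12.15
eef_pos: [553.8, -59.6, 233.0]
tcp_rot: [-0.001, 0.074, 0.997, -0.0]
wrist_force: [-0.1, -0.3, -0.8]
gripper_width: 0.159
grasp_force: 30.0
```

Request:
drive_effector(ticks=[[[0, 0, 0, 0, 0, -0.029], [0, 0, 0, 0, 0, -0.029], [0, 0, 0, 0, 0, -0.0288], [0, 0, 0, 0, 0, 0], [0, 0, 0, 0, 0, 0], [0, 0, 0, 0, 0, 0]]])

```text
time: 12.9
eef_pos: [554.2, -58.0, 234.3]
tcp_rot: [-0.0, -0.099, 0.995, 0.0]
wrist_force: [-0.2, 0.1, -1.0]
gripper_width: 0.159
grasp_force: 30.0
```

```bash
python3 - <<'E'
from h import *
print(monitor.sense()["wrist_torque"])
c=get_calibration("side");im=get_image("side");np.save("pics/s5.npy",im)
cv2.imwrite("pics/s5.png",cv2.resize(im[90:210,190:350,::-1],(800,600),interpolation=cv2.INTER_CUBIC))
from scipy.spatial.transform import Rotation as Ro
s=monitor.sense();q=s["tcp_rot"];p=s["eef_pos"];R=Ro.from_quat([q[1],q[2],q[3],q[0]])
print(p,R.inv().apply([554.2-p[0],-58.2-p[1],0]),R.apply([0,1,0]))
f=lambda P:((np.array(pix(c,P))-[190,90])*5).round()
print("tip",f([p[0],p[1],p[2]-74.5]),"gap",f([554.2,-58.2,132]))
E
```

```text
[ 0.17373591 -0.0575157   0.04110051]
[554.19717493 -57.9642814  234.35291212] [ 4.37530283e-02 -2.31639621e-01 -1.14022753e-05] [-1.97364675e-01  9.80330134e-01  1.15296051e-04]
tip [340. 386.] gap [340. 429.]
```

View pics/s5.png

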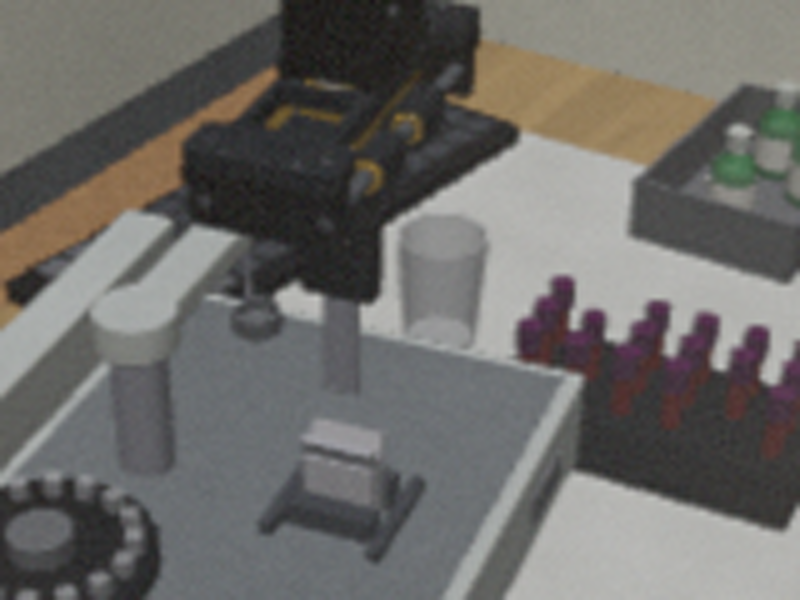

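Side view: blade hangs vertically, tip at (341,391), close to the prediction; plates at (342,425–505). Checking the gap line against the measured gap in this camera too.

```bash
python3 - <<'E'
from h import *
c=get_calibration("side");im=cv2.cvtColor(np.load("pics/s5.npy"),cv2.COLOR_RGB2GRAY)
print(range(160,200));print(*im[160:200,256]);print(*im[160:200,258]);print(*im[160:200,260])
for y in(-11.5,-7,-.5,.5,7,11.5):
  for z in (132,118):
    P=np.array([554.2,-58.2])+y*np.array([-.199,.98]);print(y,z,np.round(pix(c,[*P,z]),1))
E
```

```text
range(160, 200)
93 91 94 96 94 91 95 104 104 113 110 112 114 115 140 150 150 153 155 132 80 94 138 122 114 116 116 110 114 99 71 70 66 61 58 58 69 101 110 110
94 96 98 94 94 97 95 95 94 110 108 109 111 114 127 148 151 151 152 150 98 78 109 123 118 119 118 115 116 109 81 70 68 66 58 58 59 80 107 108
92 90 91 90 94 92 95 92 99 110 114 111 112 112 115 141 151 149 150 154 137 85 90 137 119 117 113 116 122 112 98 73 72 68 62 57 61 71 107 112
-11.5 132 [259.7 173.5]
-11.5 118 [259.7 177.7]
-7 132 [259.1 174.4]
-7 118 [259.1 178.6]
-0.5 132 [258.2 175.7]
-0.5 118 [258.2 179.9]
0.5 132 [258.  175.9]
0.5 118 [258.  180.2]
7 132 [257.1 177.3]
7 118 [257.1 181.5]
11.5 132 [256.4 178.2]
11.5 118 [256.5 182.5]
```

The dark line there is the underside of the near lip, so rows 174–182 agree with the measured gap within a pixel. Lowering the blade.

The rows are not in the units I measure in: shifts go in shares of 62.5 mm and turns go in shares of 4 rad. I convert before sending: 8 mm is 0.128, 3 mm is 0.048.

Request:
drive_effector(ticks=[[[0, 0, 0.128, 0, 0, 0], [0, 0, 0.128, 0, 0, 0], [0, 0, 0.128, 0, 0, 0], [0, 0, 0.048, 0, 0, 0], [0, 0, 0.048, 0, 0, 0], [0, 0, 0.048, 0, 0, 0], [0, 0, 0, 0, 0, 0]]])

```text
time: 13.82
eef_pos: [554.2, -58.0, 201.4]
tcp_rot: [-0.0, -0.1, 0.995, 0.0]
wrist_force: [-0.2, -0.4, -0.9]
gripper_width: 0.159
grasp_force: 30.0
```

Request:
drive_effector(ticks=[[[0, 0, 0.032, 0, 0, 0], [0, 0, 0.032, 0, 0, 0], [0, 0, 0.032, 0, 0, 0], [0, 0, 0, 0, 0, 0]]])

```text
time: 14.32
eef_pos: [554.2, -58.0, 195.3]
tcp_rot: [-0.0, -0.1, 0.995, 0.0]
wrist_force: [0.5, 0.4, -0.4]
gripper_width: 0.155
grasp_force: 30.0
```

Tip now about 121 mm high, in the mouth without contact. Continuing gently.

Converted, 1.5 mm is 0.024.

Request:
drive_effector(ticks=[[[0, 0, 0.024, 0, 0, 0], [0, 0, 0.024, 0, 0, 0], [0, 0, 0.024, 0, 0, 0], [0, 0, 0, 0, 0, 0]]])

```text
time: 14.82
eef_pos: [555.0, -58.2, 192.3]
tcp_rot: [0.001, -0.1, 0.995, -0.0]
wrist_force: [-1.2, 0.9, 6.7]
gripper_width: 0.157
grasp_force: 30.0
```

Request:
drive_effector(ticks=[[[0, 0, 0.024, 0, 0, 0], [0, 0, 0.024, 0, 0, 0], [0, 0, 0.024, 0, 0, 0], [0, 0, 0.024, 0, 0, 0], [0, 0, 0, 0, 0, 0]]])

```text
time: 15.45
eef_pos: [554.4, -58.0, 185.0]
tcp_rot: [0.0, -0.1, 0.995, 0.0]
wrist_force: [1.2, -0.3, 2.0]
gripper_width: 0.155
grasp_force: 30.0
```

Converted, 2 mm is 0.032.

Request:
drive_effector(ticks=[[[0, 0, 0.032, 0, 0, 0], [0, 0, 0.032, 0, 0, 0], [0, 0, 0.032, 0, 0, 0], [0, 0, 0.032, 0, 0, 0]]])

```text
time: 15.95
eef_pos: [554.2, -58.1, 176.9]
tcp_rot: [-0.0, -0.1, 0.995, 0.0]
wrist_force: [-0.3, 0.5, 4.3]
gripper_width: 0.162
grasp_force: 30.0
```

Request:
drive_effector(ticks=[[[0, 0, 0.032, 0, 0, 0], [0, 0, 0.032, 0, 0, 0], [0, 0, 0.032, 0, 0, 0], [0, 0, 0.032, 0, 0, 0], [0, 0, 0, 0, 0, 0], [0, 0, 0, 0, 0, 0], [0, 0, 0, 0, 0, 0]]])

```text
time: 16.82
eef_pos: [554.2, -57.9, 168.7]
tcp_rot: [-0.0, -0.1, 0.995, 0.0]
wrist_force: [2.0, 1.1, -1.2]
gripper_width: 0.16
grasp_force: 30.0
```

```bash
python3 - <<'E'
from h import *
c=get_calibration("side");im=get_image("side")
a=im[90:210,190:350,::-1]
cv2.imwrite("pics/s6.png",cv2.resize(a,(800,600),interpolation=cv2.INTER_CUBIC))
p=monitor.sense();print(p["wrist_force"],p["wrist_torque"],p["eef_pos"])
E
```

```text
[ 2.42567176  0.44918772 -2.33716886] [ 0.23858338 -0.51614596 -0.11964656] [554.17470398 -57.96796815 168.74102919]
```

View pics/s6.png

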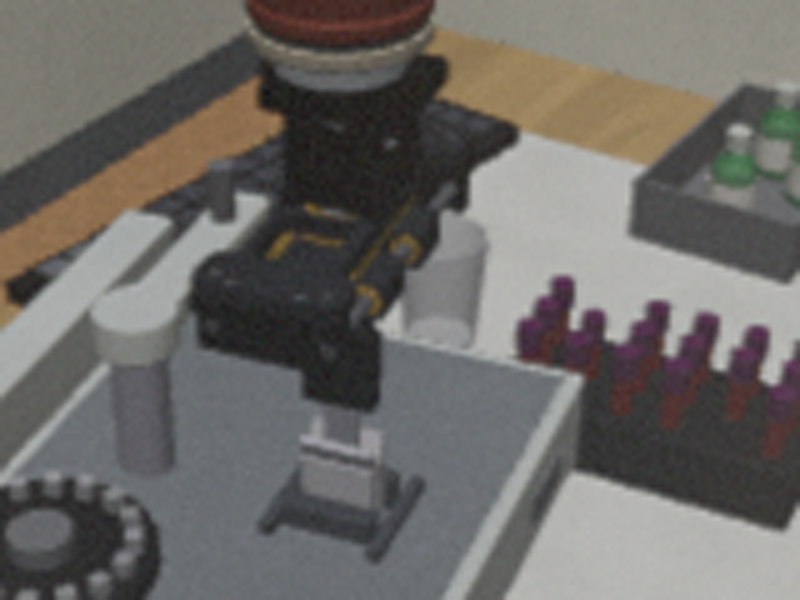

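The blade stands upright between the plates, centred along them, with the handle gripped and its tip about 38 mm down. Drag while sliding was 2–7 N. The probe arm is still at its stop.

```bash
python3 -c "
from bench import manip, monitor, get_image, get_calibration
print(manip.hand_in())"
```

```text
the job is handed in; nothing more can be done
None
```

The job is handed in, with no verdict printed: the probe arm is at its stop, and the gripper is holding the feeler blade still between the gap plates, its tip about 38 mm below their top edges by the tool's position.

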